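# Pump up the bench sprayer

## Robot

A 7-joint arm with a two-finger parallel gripper is mounted at the origin on the work surface. World frame = base frame: x ahead of the robot, y to its left, z up, the work surface at z = 0. Lengths are in m, angles in rad, forces in N, time in s.
With the tool pointing down it reaches from about 0.4 to 0.85 m from the base axis. Payload 10.4 kg.
Tool frame: the origin (TCP) lies on the centre line of the jaws, within the pads' length; the fingertips stand 8 mm ahead of it and the grasp point (between the pads) lies 11 mm behind it (robot.finger_overhang is the distance from the TCP to the fingertips, in m); z points along the fingers, y is the line along which they close (so a half turn about z gives the same grasp; the last joint's range is limited). The gripper opens to 85 mm and grips with 20 to 120 N. Pads are 22 mm wide; open, the fingers measure 114 mm over their backs; the gripper's body (76 mm by 85 mm) begins 54 mm behind the grasp point. The pads swing forward as they close: fully open they stand 13 mm farther back than shut.
Start: joints at [-1.356, 0.332, -0.065, 1.46, 0.022, 1.35, -0.088], TCP at [0.147, 0.607, 0.239] pointing down, gripper open.
Joint ranges: [-2.6, 2.6], [-0.5, 2.12], [-1.47, 1.34], [0.16, 2.42], [-1.27, 4.41], [0.06, 2.06], [-2.6, 2.6]. Speed limits (rad/s): [2.22, 2.22, 2.79, 2.79, 3.14, 3.14, 3.14].

## Interface

Orientations are given as a 3x3 rotation matrix whose columns are the frame's x, y, z axes.
In Python, from plant import robot, imaging, workorder, spotter gives the robot as it stands.
- The arm moves only by the shell command python3 -m creep 'ROWS' [FORCE]. ROWS is a JSON object of lists of equal length, an entry for each row: "offset": the shift along the tool's x, y, z in mm, a list of three; "twist": the turn, a rotation vector about the tool's x, y, z in degrees, a list of three; "grip": the gripper command: -1 is fully open, 1 is shut, values between are in proportion. A call has 1 to 20 rows; each row is the pose to reach, as a shift and turn from the pose commanded when the call began, along the tool's axes at that moment; what a row does not reach only later rows make up. A row lasts 1/10 s, in which the tool goes at most 50 mm and 8.59 degrees, less where a joint would pass 70% of its speed; a pose out of reach is approached as far as the arm can. A call with a gripper value outside its range is refused whole. The fingers move at their own pace and stop on an object; FORCE is the grip in N (left out, the last holds). Time passes only in rows, so rows that repeat a pose let the fingers close. It gives the time, the measured TCP pose, the force, the opening and the grip force at its end, in the units of the state.
- robot.observe(): the state, without advancing time (a new reading comes with each control period).
- imaging.read_camera(name): name is "side" or "top" or "wrist"; returns a dict with "img" (400x640x3 uint8, blue, green, red), "fx", "fy", "cx", "cy" (pixels), "dist_coeffs" ([k1, k2, p1, p2, k3] as OpenCV has them; the pictures are not rectified), "origin" and "attitude" of the camera in the world; the wrist camera has in their place "mount" (4x4, takes a point from camera to tool coordinates, whose origin is the TCP and whose axes are the flange's). Camera axes: x right, y down, z forward; pixel columns grow to the right and rows downward; lengths in m; the calibration is good to about 2 mm. A picture is of the moment at which its call begins: read the wrist's pose just before it. There is no depth.
- workorder.close_job(): hands the job in; it is judged then, once.
Trained networks look in a picture, given as the dict that the camera call returned (one of the last four; its "shot" number tells which), for a name from the list of things; names that differ only in an ending like _2 or _b are one class to them, and where a whole thing is asked for, a point or a joint stands for the part that bears it (a point fixed in the world has none). Each returns a list of dicts, best first, with "p" (0 to 1); they miss things now and then, are a little off and sometimes report something else, mostly with a low value. They report only what shows in the picture. A call takes as long as a camera call.
- spotter.outline_of(picture, target): "mask" (400x640 bool, what is visible of it) and "box" ([left, top, right, bottom] in pixels, round what is visible of it).
The state is a dict: "clock": time; "qpos": joint angles; "joint_vel": joint speeds; "tau": joint torques, N m; "position": TCP position; "orientation": TCP orientation; "force": force on the tool from outside, world axes, zero at the start; "torque": the same for the moment, N m; "finger_gap": finger opening in m; "grasp_force": force on a finger pad.
Only numpy, scipy, OpenCV 4.12 (cv2) and the standard library are available. Lean on these libraries where they do the work, as an engineer would, in place of code of your own. Each camera call takes 0.05 s, during which the arm holds its last target. There are 200 camera calls.

## Task

The hand-pressure sprayer on the upholstery bench has lost its pressure: pump it up by pressing the knob on top right down with the fingertips and letting it spring right back up, stroke after stroke, until the brass indicator pin on its shoulder has popped fully out. Then take the hand away, so that the knob stands up again and the sprayer is left upright where it stood. Do not lift or tip the sprayer, do not touch the pin, and leave the other things on the bench where they are.

Things in the scene. Friction and masses are not known exactly. Their poses are not given: they have to be found in the camera images.
- sprayer: Hand sprayer, loose, 1.4 to 2.3 kg: metal tank 120 mm in diameter, domed to 180 mm high, black pump cap (56 mm diameter) up to 204 mm, knob above. Origin: centre of underside, z up the pump axis. Its +y side has a brass nozzle tube reaching 142 mm from the axis, 187 mm high (lever to 210 mm), its -y side a handle reaching 114 mm, 194 mm high, its +x side the gauge.
- pump_knob_top (a point): Centre of the flat top of the black mushroom pump knob (50 mm diameter, flat top 40 mm diameter, 26 mm tall) on the sprayer's axis. 267 mm above the bench when up, 235 mm when pressed right down. It moves with the knob.
- pump_knob (a joint): Knob travel in m: 0 = fully up, 0.032 = pressed right down. A spring returns it: about 6 N to start, 14 N at the bottom, plus up to 2 N pumping resistance and 5 N per m/s of damping. It pumps on the way down; press to at least 0.028, and let it come up to below 0.006 between strokes (best right up).
- indicator_pin: Brass pressure pin, 11 mm diameter with two dark rings, upright in a dark steel boss (22 mm diameter, top 186 mm above the bench) on the sprayer's shoulder, 44 mm from the pump axis on its +x side. Origin: centre of the pin's top face, 1.5 mm above the boss without pressure, 21.5 mm above it (207.5 mm above the bench) when fully out. Not to be touched.
- pin_rise (a joint): How far the pin has risen, in m: 0 = no pressure, about 0.0197 = fully out. At the start 0 to 0.0075. Each full stroke raises it a step of about 0.0033 (the first by 0.001 to 0.005), through about 0.003, 0.0063, 0.0097, 0.013 and 0.0163 to 0.0197, where it stays; 4 to 6 full strokes in all. It keeps its height between strokes; further strokes do no harm.
- tack_hammer: Bystander: hammer with wooden handle, 260 mm long, lying on the bench, loose. Origin at its underside.
- chair_leg: Bystander: dark turned and fluted chair leg, 287 mm long with a 46 mm square block at one end, lying on the bench, loose. Origin at its underside near the middle.
- wax_tin: Bystander: round steel tin, 86 mm diameter, 62 mm high, loose. Origin: centre of its underside.
- tack_tray: Bystander: open wooden tray 110 x 150 x 32 mm with a divider, loose. Origin: centre of its underside.

How it is judged:
On the way, in this order (a step that is already met when the one before it is completed fails the run):
1. the pin has been pumped past half-way out (value of joint pin_rise above 0.0115 m), for 0.1 s.
2. the pin is fully out (value of joint pin_rise above 0.018 m), for 0.1 s.
At the end, for the whole second after the job is handed in: The indicator pin is fully out (at least 18 of its 20 mm), the knob is fully up again (within 3 mm), and the sprayer stands upright and still on the bench within 40 mm of where it stood (value of joint pin_rise above 0.018 m and value of joint pump_knob below 0.003 m and angle between sprayer's own z axis and vertical below 0.05 rad and height (world z) of sprayer below 0.005 m and distance of sprayer from where it was at the start of the episode below 0.04 m and linear speed of sprayer below 0.02 m/s); the robot touches nothing.
It fails at once if the sprayer is lifted off the bench (height (world z) of sprayer above 0.015 m).
It fails at once if the sprayer is tipped by more than about 15 degrees (angle between sprayer's own z axis and vertical above 0.26 rad).
It fails at once if the indicator pin is touched (contact force between the arm and indicator_pin above 0.5 N).
It fails at once if the indicator pin is touched by the fingers (contact force between the fingers and indicator_pin above 0.5 N).
It fails at once if another thing on the bench is shifted by more than 25 mm (distance of any of tack_hammer, chair_leg, wax_tin, tack_tray from where it was at the start of the episode above 0.025 m).
It also fails if it takes over 42 s, if anything falls off the work surface, if the arm or the gripper's body presses on something with over 40 N, if the wrist force passes 120 N, or if a joint passes its speed limit or range.

## Working session

There is one attempt and no reset: what is moved stays moved. The work goes in short steps, Python scripts to look and compute and a shell command to move; the robot and the scene stay as the last step left them, time stands still between calls to the robot, and variables do not carry over. Pictures are saved under pics/ and viewed, at most 10 in all, crops included, and the job is handed in when it is done.

```bash
mkdir -p pics
cat > h.py <<'E'
import numpy as np,cv2
from plant import robot,imaging,workorder,spotter
def cam(n):
    s=robot.observe();p=imaging.read_camera(n)
    if n=="wrist":
        M=np.array(p["mount"]);R=np.array(s["orientation"]);p["R"]=R@M[:3,:3];p["o"]=np.array(s["position"])+R@M[:3,3]
    else: p["R"]=np.array(p["attitude"]);p["o"]=np.array(p["origin"])
    p["K"]=np.array([[p["fx"],0,p["cx"]],[0,p["fy"],p["cy"]],[0,0,1.]]);return p
def ray(p,uv):
    q=cv2.undistortPoints(np.array([[uv]],float),p["K"],np.array(p["dist_coeffs"]))[0,0]
    return p["R"]@np.array([q[0],q[1],1.])
def atz(p,uv,z):
    d=ray(p,uv);return p["o"]+d*(z-p["o"][2])/d[2]
def proj(p,X):
    R=p["R"].T;return cv2.projectPoints(np.array([X],float),cv2.Rodrigues(R)[0],-R@p["o"],p["K"],np.array(p["dist_coeffs"]))[0][0,0]
E
python3 - <<'E'
from h import *
s=robot.observe();print({k:np.round(s[k],3).tolist() for k in("clock","position","orientation","finger_gap","force")},robot.finger_overhang)
for n in("top","side"):
    p=cam(n);cv2.imwrite(f"pics/{n}0.png",p["img"]);print(n,np.round(p["o"],3),np.shape(p["R"]))
    for t in("sprayer","pump_knob","indicator_pin","tack_hammer","chair_leg","wax_tin","tack_tray"):
        for o in spotter.outline_of(p,t)[:2]:
            m=np.argwhere(o["mask"]).mean(0)[::-1];z={"pump_knob":.267,"indicator_pin":.19}.get(t,.03)
            print(t,round(o["p"],2),np.round(o["box"]),m.round(1),atz(p,m,z).round(3))
E
```

```text
{'clock': 0.0, 'position': [0.147, 0.607, 0.239], 'orientation': [[-0.972, 0.236, -0.0], [0.236, 0.972, -0.001], [-0.0, -0.001, -1.0]], 'finger_gap': 0.085, 'force': [0.112, 0.69, -0.327]} 0.008
top [0.323 0.01  1.389] (3, 3)
sprayer 0.7 [273. 156. 330. 248.] [305.3 209.6] [0.551 0.062 0.03 ]
pump_knob 0.6 [297. 189. 316. 211.] [304.3 200.7] [0.532 0.056 0.267]
indicator_pin 0.61 [170. 127. 228. 177.] [198.3 151.5] [0.668 0.334 0.19 ]
tack_hammer 0.83 [146. 231. 239. 278.] [186.3 256.9] [0.41  0.389 0.03 ]
chair_leg 0.86 [414. 120. 490. 195.] [450.3 154.6] [ 0.721 -0.351  0.03 ]
chair_leg 0.23 [276. 155. 333. 249.] [305.5 210.1] [0.55  0.062 0.03 ]
wax_tin 0.9 [437. 229. 474. 261.] [453.9 246.9] [ 0.455 -0.354  0.03 ]
tack_tray 0.89 [170. 127. 226. 177.] [198.1 151.1] [0.715 0.377 0.03 ]
side [ 0.409 -0.773  1.143] (3, 3)
sprayer 0.86 [266. 160. 336. 250.] [297.7 206.4] [0.541 0.112 0.03 ]
pump_knob 0.58 [286. 161. 305. 184.] [295.1 171. ] [0.53  0.035 0.267]
tack_hammer 0.97 [232. 132. 260. 193.] [242.  156.3] [0.409 0.359 0.03 ]
chair_leg 0.74 [373. 294. 441. 400.] [409.2 344.8] [ 0.714 -0.368  0.03 ]
chair_leg 0.15 [286. 163. 305. 186.] [295.3 170.9] [0.563 0.254 0.03 ]
wax_tin 0.74 [283. 348. 323. 388.] [302.9 367.9] [ 0.454 -0.363  0.03 ]
tack_tray 0.65 [312. 117. 360. 162.] [333.3 140.9] [0.713 0.356 0.03 ]
```

View pics/top0.png

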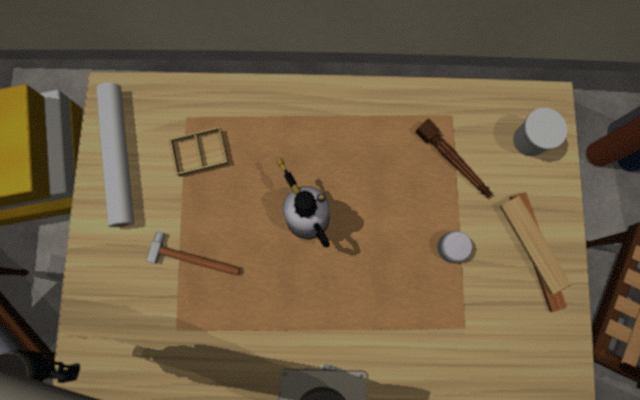

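View pics/side0.png

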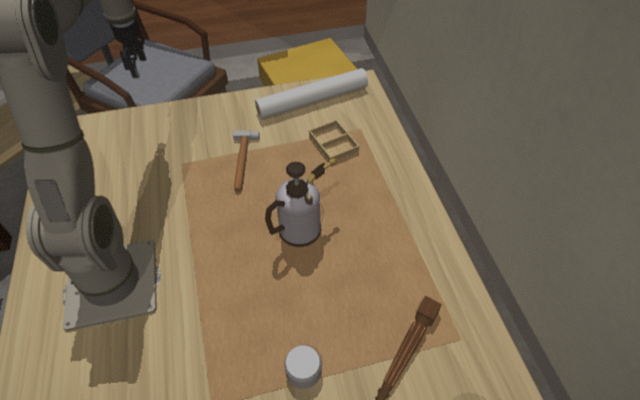

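The top view shows the sprayer at about (305,205), with the nozzle up-left at (282,160), the handle lower-right at (322,242) and the pin right-up of the knob at (320,198). The side view has the knob at (296,168). Next I'll move over it, fingers shut, staying high.

```bash
python3 -m creep '{"offset":[[-30,-30,-20],[-70,-68,-50],[-110,-107,-80],[-150,-146,-110],[-180,-175,-140],[-210,-205,-160],[-240,-234,-180],[-270,-263,-180],[-300,-292,-180],[-330,-321,-180],[-360,-350,-180],[-390,-380,-180],[-420,-409,-180],[-445,-433,-180],[-465,-453,-180],[-465,-453,-180],[-465,-453,-180],[-465,-453,-180]],"twist":[[0,0,0],[0,0,0],[0,0,0],[0,0,0],[0,0,0],[0,0,0],[0,0,0],[0,0,0],[0,0,0],[0,0,0],[0,0,0],[0,0,0],[0,0,0],[0,0,0],[0,0,0],[0,0,0],[0,0,0],[0,0,0]],"grip":[1,1,1,1,1,1,1,1,1,1,1,1,1,1,1,1,1,1]}' 40
python3 - <<'E'
from h import *
s=robot.observe();print({k:np.round(s[k],4).tolist() for k in("clock","position","orientation","finger_gap","force","qpos")})
P={}
for n in("wrist","top","side"):
    p=P[n]=cam(n);cv2.imwrite(f"pics/{n}1.png",p["img"])
    for t in("pump_knob","indicator_pin","sprayer"):
        for o in spotter.outline_of(p,t)[:1]:
            m=np.argwhere(o["mask"]).mean(0)[::-1];z={"pump_knob":.267,"indicator_pin":.19}.get(t,.1)
            b=o["box"];c=[(b[0]+b[2])/2,(b[1]+b[3])/2]
            print(n,t,round(o["p"],2),np.round(b),m.round(1),atz(p,m,z).round(3),atz(p,c,z).round(3))
E
```

```text
clock: 2.6
position: [0.492, 0.0588, 0.4193]
orientation: [[-0.972, 0.234, -0.0], [0.234, 0.972, 0.0], [0.0, 0.0, -1.0]]
force: [-0.4, 0.0, 0.1]
finger_gap: 0.0
grasp_force: 0.0
{'clock': 2.6, 'position': [0.492, 0.0588, 0.4193], 'orientation': [[-0.9723, 0.2339, -0.0002], [0.2339, 0.9723, 0.0005], [0.0003, 0.0004, -1.0]], 'finger_gap': 0.0, 'force': [-0.3541, 0.0369, 0.0503], 'qpos': [-0.7602, -0.0147, 0.5481, 1.4856, 0.0072, 1.6686, 1.1233]}
wrist pump_knob 0.68 [415.  28. 583.  86.] [513.7  53. ] [0.41  0.246 0.267] [0.411 0.233 0.267]
wrist sprayer 0.84 [268. 132. 404. 272.] [331.8 189.8] [0.545 0.052 0.1  ] [0.566 0.054 0.1  ]
side pump_knob 0.59 [290. 162. 306. 186.] [295.5 170.9] [0.531 0.035 0.267] [0.534 0.024 0.267]
side indicator_pin 0.25 [373. 297. 440. 399.] [409.2 344.5] [ 0.67  -0.426  0.19 ] [ 0.663 -0.431  0.19 ]
side sprayer 0.71 [266. 160. 335. 249.] [297.8 207. ] [0.533 0.054 0.1  ] [0.542 0.061 0.1  ]
```

View pics/wrist1.png

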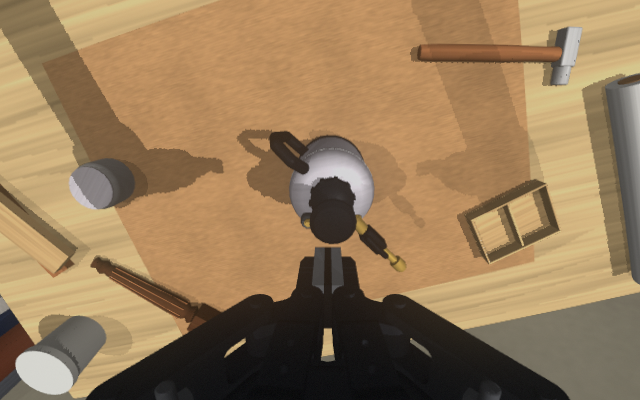

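The wrist view shows the black knob at about (332,219), with the cap above it at (332,190) and the fingertips at (328,250). I'll fit the knob by overlaying a circle.

Run:
```python
from h import *
s=robot.observe();p=cam("wrist");i=p["img"]
g=cv2.cvtColor(i,cv2.COLOR_BGR2GRAY)
c=atz(p,(332,220),.262);print(c)
from scipy.optimize import minimize
# edge-fit: gradient across projected circle of widest knob rim (r=.025, z~.258), side & lower arcs
gs=cv2.GaussianBlur(g,(0,0),1).astype(float)
def circ(x,y,r,z,n=72): return np.array([proj(p,(x+r*np.cos(a),y+r*np.sin(a),z)) for a in np.linspace(0,2*np.pi,n,endpoint=False)])
def sc(v):
    o=circ(*v,.027,.256);q=circ(*v,.023,.256)
    f=lambda u:cv2.remap(gs.astype(np.float32),u[:,0:1].astype(np.float32),u[:,1:2].astype(np.float32),1)
    return -np.clip(f(o)-f(q),0,60).mean()
best=min((sc((c[0]+a,c[1]+b)),c[0]+a,c[1]+b) for a in np.arange(-.012,.0121,.002) for b in np.arange(-.012,.0121,.002))
r=minimize(sc,best[1:],method="Nelder-Mead");print(best,r.x,r.fun)
k=cv2.resize(i[120:300,240:420],None,fx=3,fy=3)
for z,rr,col in((.256,.025,(0,255,0)),(.267,.02,(0,0,255)),(.204,.028,(255,0,0))):
    cv2.polylines(k,[((circ(*r.x,rr,z)-[240,120])*3).astype(np.int32)],True,col,1)
cv2.imwrite("pics/fit.png",k)
R=np.array(s["orientation"]);print((R.T@(np.array([*r.x,.267+.008])-s["position"])*1000).round(1))
for n in("top","side"):
    p=cam(n);print(n,proj(p,(*r.x,.267)),proj(p,(*r.x,.256)))
```

```text
[0.52955475 0.05277333 0.262     ]
(np.float32(-40.348347), np.float64(0.5335547546017643), np.float64(0.0547733333767878)) [0.53296832 0.05386966] -41.10248565673828
[-40.3   5.9 144.3]
top [305.18241326 200.45335957] [305.34040855 201.31895244]
side [294.90630475 165.38747104] [295.12741708 168.40989326]
```

View pics/fit.png

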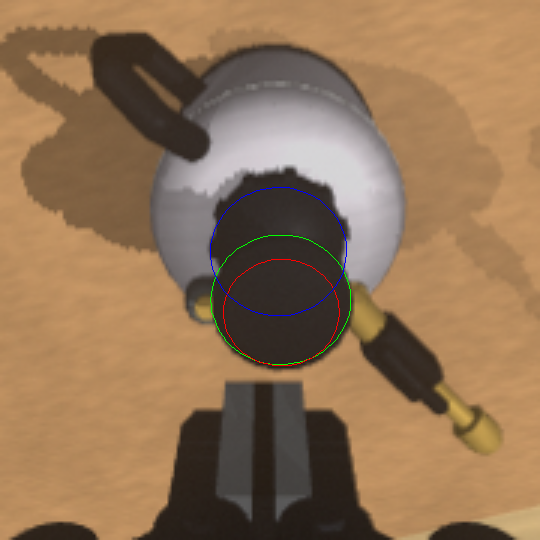

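The fit is good: the green rim matches the knob, and the pin boss sits at crop (205,303), clear of the finger path. Now I'll go over the knob.

```bash
python3 -m creep '{"offset":[[-15,2,40],[-30,4,80],[-40,6,110],[-40,6,130],[-40,6,130],[-40,6,130]],"twist":[[0,0,0],[0,0,0],[0,0,0],[0,0,0],[0,0,0],[0,0,0]],"grip":[1,1,1,1,1,1]}'
python3 - <<'E'
from h import *
p=cam("wrist");cv2.imwrite("pics/w2.png",p["img"][80:360,160:520])
E
```

```text
clock: 3.95
position: [0.5328, 0.0541, 0.29]
orientation: [[-0.972, 0.236, 0.0], [0.236, 0.972, 0.0], [-0.0, 0.0, -1.0]]
force: [0.0, -0.9, -0.3]
finger_gap: 0.0
grasp_force: 0.0
```

View pics/w2.png

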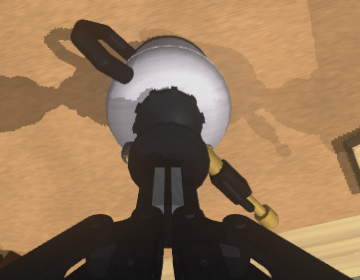

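The fingertips sit centred over the knob at about (168,170) in the crop. First I'll press in steps and read the force.

```bash
python3 -m creep '{"offset":[[0,0,8],[0,0,16],[0,0,24],[0,0,32],[0,0,38],[0,0,42],[0,0,44],[0,0,44]],"twist":[[0,0,0],[0,0,0],[0,0,0],[0,0,0],[0,0,0],[0,0,0],[0,0,0],[0,0,0]],"grip":[1,1,1,1,1,1,1,1]}'
```

```text
clock: 4.8
position: [0.5333, 0.0542, 0.2466]
orientation: [[-0.972, 0.235, 0.002], [0.235, 0.972, 0.001], [-0.002, 0.002, -1.0]]
force: [-2.9, -0.0, 13.0]
finger_gap: 0.0003
grasp_force: 6.8
```

```bash
python3 -m creep '{"offset":[[0,0,2],[0,0,4],[0,0,4]],"twist":[[0,0,0],[0,0,0],[0,0,0]],"grip":[1,1,1]}'
```

```text
clock: 5.1
position: [0.5333, 0.0542, 0.243]
orientation: [[-0.972, 0.236, 0.002], [0.236, 0.972, 0.002], [-0.002, 0.002, -1.0]]
force: [-3.5, -1.1, 14.7]
finger_gap: 0.0003
grasp_force: 7.5
```

```bash
python3 -m creep '{"offset":[[0,0,2],[0,0,2],[0,0,-12],[0,0,-26],[0,0,-38],[0,0,-42],[0,0,-42]],"twist":[[0,0,0],[0,0,0],[0,0,0],[0,0,0],[0,0,0],[0,0,0],[0,0,0]],"grip":[1,1,1,1,1,1,1]}'
python3 - <<'E'
from h import *
for n in("top","side"):
    p=cam(n)
    for t in("pump_knob","sprayer"):
        for o in spotter.outline_of(p,t)[:1]: print(n,t,round(o["p"],2),np.round(o["box"]))
E
```

```text
clock: 5.8
position: [0.5327, 0.0541, 0.2832]
orientation: [[-0.972, 0.235, 0.0], [0.235, 0.972, 0.0], [-0.0, 0.0, -1.0]]
force: [1.3, 0.4, 0.3]
finger_gap: -0.0002
grasp_force: 0.0
side pump_knob 0.73 [285. 166. 305. 183.]
side sprayer 0.93 [265. 161. 336. 250.]
```

The sprayer hasn't moved. More strokes follow, two per call.

```bash
python3 -m creep '{"offset":[[0,0,12],[0,0,26],[0,0,38],[0,0,43],[0,0,44],[0,0,30],[0,0,14],[0,0,2],[0,0,0],[0,0,0],[0,0,12],[0,0,26],[0,0,38],[0,0,43],[0,0,44],[0,0,30],[0,0,14],[0,0,2],[0,0,0],[0,0,0]],"twist":[[0,0,0],[0,0,0],[0,0,0],[0,0,0],[0,0,0],[0,0,0],[0,0,0],[0,0,0],[0,0,0],[0,0,0],[0,0,0],[0,0,0],[0,0,0],[0,0,0],[0,0,0],[0,0,0],[0,0,0],[0,0,0],[0,0,0],[0,0,0]],"grip":[1,1,1,1,1,1,1,1,1,1,1,1,1,1,1,1,1,1,1,1]}'
python3 -m creep '{"offset":[[0,0,12],[0,0,26],[0,0,38],[0,0,43],[0,0,44],[0,0,44],[0,0,30],[0,0,14],[0,0,2],[0,0,0],[0,0,12],[0,0,26],[0,0,38],[0,0,43],[0,0,44],[0,0,44],[0,0,30],[0,0,14],[0,0,2],[0,0,0]],"twist":[[0,0,0],[0,0,0],[0,0,0],[0,0,0],[0,0,0],[0,0,0],[0,0,0],[0,0,0],[0,0,0],[0,0,0],[0,0,0],[0,0,0],[0,0,0],[0,0,0],[0,0,0],[0,0,0],[0,0,0],[0,0,0],[0,0,0],[0,0,0]],"grip":[1,1,1,1,1,1,1,1,1,1,1,1,1,1,1,1,1,1,1,1]}'
python3 -m creep '{"offset":[[0,0,12],[0,0,26],[0,0,38],[0,0,43],[0,0,44],[0,0,44],[0,0,30],[0,0,14],[0,0,2],[0,0,0],[0,0,12],[0,0,26],[0,0,38],[0,0,43],[0,0,44],[0,0,44]],"twist":[[0,0,0],[0,0,0],[0,0,0],[0,0,0],[0,0,0],[0,0,0],[0,0,0],[0,0,0],[0,0,0],[0,0,0],[0,0,0],[0,0,0],[0,0,0],[0,0,0],[0,0,0],[0,0,0]],"grip":[1,1,1,1,1,1,1,1,1,1,1,1,1,1,1,1]}'
```

```text
clock: 8.1
position: [0.5323, 0.054, 0.282]
orientation: [[-0.972, 0.235, -0.001], [0.235, 0.972, -0.0], [0.001, -0.001, -1.0]]
force: [0.3, 0.1, -0.3]
finger_gap: 0.0001
grasp_force: 0.0
clock: 10.1
position: [0.5325, 0.0541, 0.2824]
orientation: [[-0.972, 0.236, -0.001], [0.236, 0.972, -0.0], [0.001, -0.0, -1.0]]
force: [-0.5, 1.0, 0.5]
finger_gap: 0.0003
grasp_force: 0.0
clock: 11.7
position: [0.534, 0.0542, 0.2427]
orientation: [[-0.972, 0.236, 0.005], [0.236, 0.972, 0.003], [-0.004, 0.004, -1.0]]
force: [-12.9, -0.7, 48.6]
finger_gap: 0.0001
grasp_force: 23.9
```

Seven strokes are done and the last reached the hard stop. I'll retreat to the viewing pose and check the pin.

```bash
python3 -m creep '{"offset":[[0,0,-12],[0,0,-28],[0,0,-42],[0,0,-70],[0,0,-110],[10,0,-150],[30,0,-180],[50,0,-180],[70,0,-180],[70,0,-180],[70,0,-180],[70,0,-180]],"twist":[[0,0,0],[0,0,0],[0,0,0],[0,0,0],[0,0,0],[0,0,0],[0,0,0],[0,0,0],[0,0,0],[0,0,0],[0,0,0],[0,0,0]],"grip":[1,1,1,1,1,1,1,1,1,1,1,1]}'
python3 - <<'E'
from h import *
p=cam("wrist");k=p["img"][100:260,240:420];a=cv2.resize(k,None,fx=3,fy=3,interpolation=cv2.INTER_CUBIC)
q=cam("side");b=cv2.resize(q["img"][150:260,250:345],(415,480),interpolation=cv2.INTER_CUBIC)
cv2.imwrite("pics/end.png",cv2.resize(np.hstack([a,b]),None,fx=.83,fy=.83))
for z in(.1875,.1975,.2075):
    d=np.array([.45,-.89])*.044;X=(.533+d[0],.054+d[1],z);print(z,proj(p,X),proj(q,X))
for o in spotter.outline_of(q,"sprayer")[:1]:print(o["box"])
for t in("indicator_pin","pump_knob"):
    for c in(p,q):print(t,[(round(o["p"],2),o["box"]) for o in spotter.outline_of(c,t)[:1]])
E
```

```text
clock: 12.9
position: [0.465, 0.0704, 0.418]
orientation: [[-0.972, 0.236, -0.002], [0.236, 0.972, -0.001], [0.001, -0.001, -1.0]]
force: [-0.6, -0.7, 0.1]
finger_gap: 0.0002
grasp_force: 0.0
0.1875 [303.57376963 241.472596  ] [307.01349653 195.97302351]
0.1975 [302.98720953 244.87686653] [306.89277131 193.47213733]
0.2075 [302.37221794 248.44704353] [306.77051275 190.93954202]
[264.8, 156.8, 334.7, 251.0]
indicator_pin [(0.4, [299.7, 244.5, 306.2, 254.8])]
indicator_pin []
pump_knob [(0.89, [306.8, 217.2, 352.7, 257.0])]
pump_knob [(0.64, [288.9, 162.0, 303.9, 186.3])]
```

View pics/end.png

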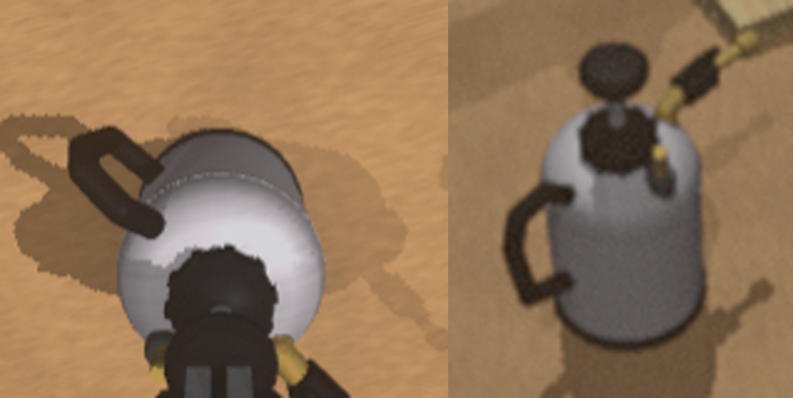

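In the side view the brass pin stands above its dark boss, its top about 16 px above the crop row expected with no pressure. That matches fully out. I'll take one closer, lower view to be sure.

```bash
python3 -m creep '{"offset":[[30,0,0],[60,0,0],[70,0,30],[70,0,60],[70,0,80],[70,0,80],[70,0,80]],"twist":[[0,0,0],[0,0,0],[0,0,0],[0,0,0],[0,0,0],[0,0,0],[0,0,0]],"grip":[1,1,1,1,1,1,1]}'
python3 - <<'E'
from h import *
p=cam("wrist")
print([(round(o["p"],2),o["box"]) for o in spotter.outline_of(p,"indicator_pin")[:1]])
d=np.array([.45,-.89])*.044;x=[proj(p,(.533+d[0],.054+d[1],z)) for z in(.186,.1975,.2042,.2075)];print(np.round(x,1))
u,v=np.int32(x[1]);u0,v0=max(u-40,0),max(v-40,0)
cv2.imwrite("pics/end2.png",cv2.resize(p["img"][v0:v0+80,u0:u0+100],None,fx=6,fy=6,interpolation=cv2.INTER_CUBIC));print(u0,v0)
E
```

```text
clock: 13.95
position: [0.3968, 0.087, 0.34]
orientation: [[-0.972, 0.236, 0.0], [0.236, 0.972, 0.0], [-0.0, 0.0, -1.0]]
force: [0.0, 0.1, 0.3]
finger_gap: 0.0002
grasp_force: 0.0
[]
[[299.8 323.4]
 [299.  330.4]
 [298.5 334.6]
 [298.2 336.8]]
258 290
```

View pics/end2.png

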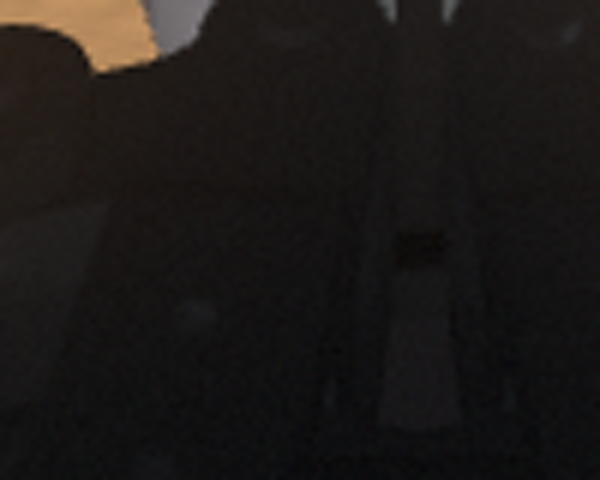

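That view faces the wrong way: the pin is behind the gripper. I'll look from the pin's side instead, at a higher pose.

```bash
python3 -m creep '{"offset":[[0,0,-40],[0,-40,-80],[-35,-80,-80],[-70,-120,-80],[-100,-130,-70],[-120,-130,-60],[-120,-130,-60],[-120,-130,-60]],"twist":[[0,0,0],[0,0,0],[0,0,0],[0,0,0],[0,0,0],[0,0,0],[0,0,0],[0,0,0]],"grip":[1,1,1,1,1,1,1,1]}'
python3 - <<'E'
from h import *
p=cam("wrist");print(p["o"])
print([(round(o["p"],2),o["box"]) for o in spotter.outline_of(p,"indicator_pin")[:1]])
d=np.array([.45,-.89])*.044;x=[proj(p,(.533+d[0],.054+d[1],z)) for z in(.186,.1975,.2042,.2075)];print(np.round(x,1))
u,v=np.int32(x[1]);u0,v0=max(u-50,0),max(v-40,0)
cv2.imwrite("pics/end3.png",cv2.resize(p["img"][v0:v0+80,u0:u0+100],None,fx=6,fy=6,interpolation=cv2.INTER_CUBIC));print(u0,v0)
E
```

```text
clock: 14.85
position: [0.4828, -0.0674, 0.3999]
orientation: [[-0.972, 0.236, 0.0], [0.236, 0.972, -0.001], [-0.0, -0.001, -1.0]]
force: [-0.7, -0.3, 0.4]
finger_gap: 0.0003
grasp_force: 0.0
[ 0.40178429 -0.04830972  0.53503178]
[]
[[405.9 211.1]
 [408.2 214.4]
 [409.6 216.5]
 [410.4 217.5]]
358 174
```

View pics/end3.png

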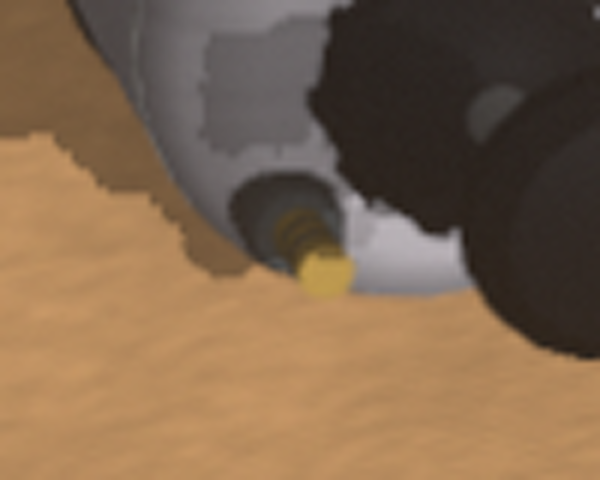

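The close view shows the pin well out, with both rings visible. Its top is at crop (327,272) and the boss at (290,225), a separation at least as large as predicted for 21.5 mm. The knob stands up and the hand is clear.

```bash
python3 -c "
from plant import workorder;print(workorder.close_job())"
```

```text
the job is handed in; nothing more can be done
None
```

I pumped the sprayer seven full strokes and handed the job in. In the last pictures the pin looks fully out, the knob is up, and the sprayer stands upright where it was; the hand-in gave no verdict.

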